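Turn the parts box lid to the pale ferrule

TASK

The round parts box on the bench holds four handle ferrules under a clear turning lid with one red-edged opening. Turn the lid by its black bar grip until the opening stands squarely over the pale, cream-coloured ferrule, then let go. Leave the ferrule in its compartment.

Things in the scene. Friction and masses are not known exactly. Their poses are not given: they have to be found in the camera images.
- lid_part (a joint): Angle (rad) of the clear round lid (172 mm across, 4 mm thick, top 39 mm above the bench) about the vertical axis of the fixed grey parts box; grows counter-clockwise seen from above. It starts within 0.1 of 0, the opening over a wall between two compartments; stops at -1.7 and +1.7. Friction about 0.04 N m, no spring or clicks: it stays where it is left.
- lid_grip (a point): Grip point on the lid's turning axis, 66 mm above the bench: the middle of the black upright bar grip, 60 mm long, 14 mm thick and 40 mm high (from the lid's top at 39 mm to 79 mm above the bench). x runs along the bar and points to the opening, z is up; pinch the bar across y. It turns with the lid.
- lid_opening (a point): Centre of the lid's only opening, in the lid's top, 56 mm from the turning axis along the grip's x. The opening is edged with a red bead; it spans 40 degrees and lies between 36 and 77 mm from the axis. It turns with the lid.
- ferrule_pale_center (a point): Centre (half-way up) of the pale cream ferrule, a ring 26 mm across and 22 mm high, loose under the clear lid, 56 mm from the lid's axis in one of eight 45-degree compartments. It, a black, a copper and a blue ferrule stand in any order 22.5 and 67.5 degrees either side of where the opening points at joint 0; the other compartments are empty. The lid need turn at most 75 degrees.

How it is judged (in metres and radians):
On the way:
1. the lid's opening stands over the pale ferrule (horizontal distance between lid_opening and ferrule_pale_center below 0.012 m), for 0.2 s.
At the end, for the whole second after the job is handed in: The centre of the lid's opening is within 12 mm, seen from above, of the centre of the pale ferrule, and the lid is at rest and released (horizontal distance between lid_opening and ferrule_pale_center below 0.012 m and velocity of joint lid_part between -0.05 and 0.05 rad/s); the robot touches nothing.
It fails at once if the pale ferrule is taken or knocked out of its place (moved more than 30 mm) (distance of ferrule_pale_center from where it was at the start of the episode above 0.03 m).
It also fails if it takes over 32 s, if anything falls off the work surface, if the arm or the gripper's body presses on something with over 40 N, if the wrist force passes 120 N, or if a joint passes its speed limit or range.

ROBOT

A 7-joint arm with a two-finger parallel gripper is mounted at the origin on a cart in front of the work surface, level with it; the furniture and walls round the work are solid. World frame = base frame: x ahead of the robot, y to its left, z up, the work surface at z = 0. Lengths are in mm, angles in rad, forces in N, time in s.
With the tool pointing down it reaches from about 400 to 900 mm from the base axis. Payload 5.5 kg.
Tool frame: the origin (TCP) lies between the finger pads; the fingertips stand 11 mm ahead of it and the grasp point (between the pads) lies 8 mm behind it (tcp_to_tips is the distance from the TCP to the fingertips, in mm); x points along the fingers, y is the direction in which the jaws open and shut, and the axes are right-handed (so a half turn about x gives the same grasp; the last joint's range is limited). The gripper opens to 85 mm and grips with 20 to 120 N. Pads are 22 mm wide; open, the fingers measure 114 mm over their backs; the gripper's body (76 mm by 85 mm) begins 54 mm behind the grasp point. The pads swing forward as they close: fully open they stand 13 mm farther back than shut.
Start: joints at [-1.009, 0.501, -0.427, 1.55, 0.221, 1.138, -0.21], TCP at [191.305, 621.21, 242.31] pointing down, gripper open.
Joint ranges: [-2.88, 2.88], [-0.31, 2.03], [-1.54, 1.56], [0.2, 2.42], [-1.41, 4.55], [0.19, 2.02], [-2.57, 2.57]. Speed limits (rad/s): [2.57, 2.57, 3.14, 3.14, 3.14, 3.14, 3.14].

INTERFACE

Orientations are given as a 3x3 rotation matrix whose columns are the frame's x, y, z axes.
In Python, from station import * gives the robot as it stands. The module is installed in compiled form; this text tells all that it offers.
- The arm moves only by the tool step_arm, never from a script. Its argument "plan" is text: rows parted by semicolons, each of 4 numbers parted by spaces: the shift along the tool's x, y, z in mm, then the turn about the tool's x in rad. In form: tx ty tz twist; .... A call has 1 to 12 rows; each row is the pose to reach, as a shift and turn from the pose measured when the call began, along the tool's axes at that moment; what a row does not reach only later rows make up. A row lasts 1/10 s, in which the tool goes at most 50 mm and 8.59 degrees, less where a joint would pass 70% of its speed; a pose out of reach is approached as far as the arm can. A call with a gripper value outside its range is refused whole. "jaw" is the opening in per cent of the stroke, from 0 (shut) to 100 (fully open), set as the call begins (left out, the last holds). The fingers move at their own pace and stop on an object; the grip force is fixed at half the most. Time passes only in rows, so rows that repeat a pose let the fingers close. It gives the time, the measured TCP pose, the force and the opening at its end, in the units of the state.
- get_obs(): the state, without advancing time (a new reading comes with each control period).
- read_camera(name): name is "scene" or "top" or "wrist"; returns (picture, depth): 480x640x3 uint8, red, green, blue; 480x640 float32, mm along the optical axis (not along the pixel's ray), 0 where there is no reading.
- get_calibration(name): a dict with "vertical_fov" (degrees; the focal length in pixels is half the picture's height over the tangent of half this angle, whatever the lens; pixels are square), "cx", "cy" (the principal point, pixels), "pose" (4x4, takes a point from camera to world coordinates); the wrist camera has in their place "tool_from_camera" (4x4, takes a point from camera to tool coordinates, whose origin is the TCP and whose axes are the tool frame's). Camera axes: x right, y up, looking along -z (the intrinsics and any distortion apply to the point x, -y, -z); pixel columns grow to the right and rows downward; lengths in mm; the calibration is good to about 2 mm. A picture is of the moment at which its call begins: read the wrist's pose just before it. get_calibration takes no time and is no camera call.
- sign_off(): hands the job in, once; it reports no verdict.
Trained networks look in the newest picture that a camera, given by its name, has taken for a name from the list of things; names that differ only in an ending like _2 or _b are one class to them, and where a whole thing is asked for, a point or a joint stands for the part that bears it (a point fixed in the world has none). Each returns a list of dicts, best first, with "confidence" (0 to 1); they miss things now and then, are a little off and sometimes report something else, mostly with a low value. They report only what shows in the picture. A call takes as long as a camera call.
- recognise(query, camera): "location" ([x, y, z] in mm, in world coordinates, good to about 4 mm: the middle of the surface that is visible of it).
- silhouettes(query, camera): "mask" (480x640 bool, what is visible of it).
The state is a dict: "clock": time; "joints": joint angles; "joint_velocities": joint speeds; "tau": joint torques, N m; "ee_pos": TCP position; "orientation": TCP orientation; "force": force on the tool from outside, world axes, zero at the start; "moment": the same for the moment, N m; "opening": opening from 0.0 (shut) to 1.0 (fully open).
Only numpy, scipy, OpenCV 4.12 (cv2) and the standard library are available. Lean on these libraries where they do the work, as an engineer would, in place of code of your own. Each camera call takes 0.05 s, during which the arm holds its last target.

## Working session

There is one attempt and no reset: what is moved stays moved. The work goes in short steps, Python scripts to look and compute and a tool call to move; the robot and the scene stay as the last step left them, time stands still between calls to the robot, and variables do not carry over. Pictures are saved under pics/ and viewed, and the job is handed in when it is done.

Besides the shell and the picture viewer there is one more tool, called after "Call:" as name(argument=value, ...) on one line, values as JSON. step_arm: Moves the arm, as the interface text tells. Its arguments: {"type":"object","properties":{"plan":{"type":"string"},"jaw":{"type":"number"}},"required":["plan"]}

```bash
mkdir -p pics; python3 - <<'E'
from station import *
import cv2,numpy as np
o=get_obs();print(o['clock'],o['ee_pos'],o['orientation'],o['opening'])
for n in ['scene','top','wrist']:
    p,d=read_camera(n);cv2.imwrite(f'pics/{n}0.png',p[:,:,::-1]);np.savez(f'{n}0.npz',p=p,d=d)
    c=get_calibration(n);print(n,c)
E
```

```text
0.0 [191.1799205  620.52433983 241.23037451] [[-6.45784335e-04  2.94330587e-01  9.55703452e-01]
 [-1.89171647e-03  9.55701582e-01 -2.94331289e-01]
 [-9.99998002e-01 -1.99799450e-03 -6.03870908e-05]] 0.9974484093227682
scene {'vertical_fov': 45.023634918183646, 'cx': 314.17006495175167, 'cy': 244.44136689271642, 'pose': array([[-8.68052213e-01,  3.76524008e-01, -3.23597012e-01,
         2.75133824e+02],
       [-4.96471566e-01, -6.59846112e-01,  5.64020472e-01,
         4.49958130e+02],
       [-1.15698093e-03,  6.50255934e-01,  7.59714342e-01,
         7.35788327e+02],
       [ 0.00000000e+00,  0.00000000e+00,  0.00000000e+00,
         1.00000000e+00]])}
top {'vertical_fov': 57.45365537398917, 'cx': 316.5545822426268, 'cy': 239.85979204909935, 'pose': array([[ 2.74096371e-02,  9.80395387e-01, -1.95124567e-01,
         3.98336654e+02],
       [-9.99463176e-01,  3.03824612e-02,  1.22583331e-02,
        -2.63016380e+01],
       [ 1.79463778e-02,  1.94683823e-01,  9.80701859e-01,
         9.17519274e+02],
       [ 0.00000000e+00,  0.00000000e+00,  0.00000000e+00,
         1.00000000e+00]])}
wrist {'vertical_fov': 60.375818703215934, 'cx': 322.24295263443355, 'cy': 233.7055330430919, 'tool_from_camera': array([[-1.63299049e-03,  2.95613278e-01, -9.55306298e-01,
        -1.32490766e+02],
       [ 9.99998660e-01,  5.89545367e-04, -1.52695619e-03,
         8.74276811e-01],
       [ 1.11807877e-04, -9.55307512e-01, -2.95613845e-01,
        -7.55102236e+01],
       [ 0.00000000e+00,  0.00000000e+00,  0.00000000e+00,
         1.00000000e+00]])}
```

View pics/top0.png

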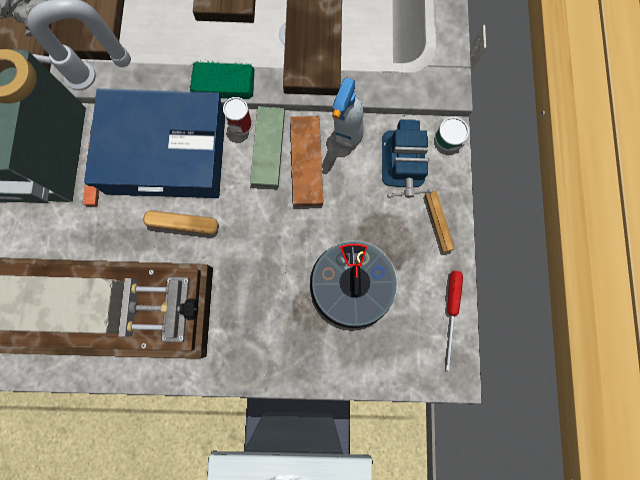

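View pics/scene0.png

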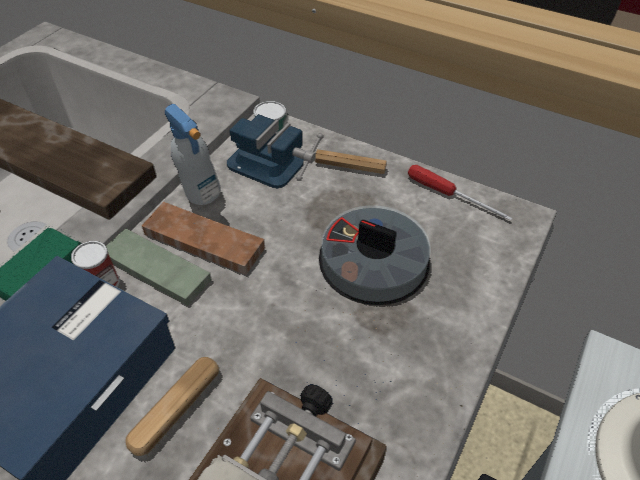

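View pics/wrist0.png

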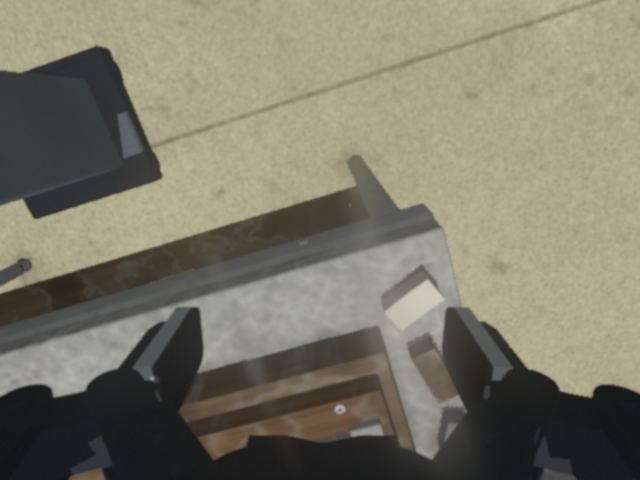

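```bash
cat > h.py <<'E'
import numpy as np,cv2
from station import *
def ray(c,P,u,v):
    f=240/np.tan(np.radians(c['vertical_fov']/2))
    d=np.array([(u-c['cx'])/f,-(v-c['cy'])/f,-1]);return P[:3,:3]@d,P[:3,3]
def atz(c,P,u,v,z):
    d,o=ray(c,P,u,v);return o+d*(z-o[2])/d[2]
def proj(c,P,X):
    f=240/np.tan(np.radians(c['vertical_fov']/2))
    q=P[:3,:3].T@(np.asarray(X)-P[:3,3]);return c['cx']+f*q[0]/-q[2],c['cy']-f*q[1]/-q[2]
E
python3 - <<'E'
from h import *
for n,(a,b,c_,d) in {'top':(230,340,300,410),'scene':(195,310,310,440)}.items():
    p=np.load(n+'0.npz')['p'];q=cv2.resize(p[a:b,c_:d],None,fx=5,fy=5,interpolation=cv2.INTER_CUBIC)
    cv2.imwrite(f'pics/{n}_crop.png',q[:,:,::-1])
c=get_calibration('top')
for n in ['top','scene']:
  for q in ['lid_grip','lid_opening','ferrule_pale_center','lid_part']:
    print(n,q,[(r['location'],r['confidence']) for r in recognise(q,n)][:3])
print(get_obs()['clock'])
E
```

```text
top lid_grip [([485.4, -119.1, 37.4], 0.88)]
top lid_opening [([484.0, -112.6, 42.3], 0.86)]
top ferrule_pale_center [([541.2, -127.9, 31.5], 0.42)]
top lid_part [([480.4, -115.2, 40.5], 0.98)]
scene lid_grip [([478.3, -107.7, 38.2], 0.87)]
scene lid_opening [([479.9, -105.5, 36.3], 0.62)]
scene ferrule_pale_center []
scene lid_part [([478.0, -105.2, 37.7], 0.71)]
0.55
```

View pics/top_crop.png

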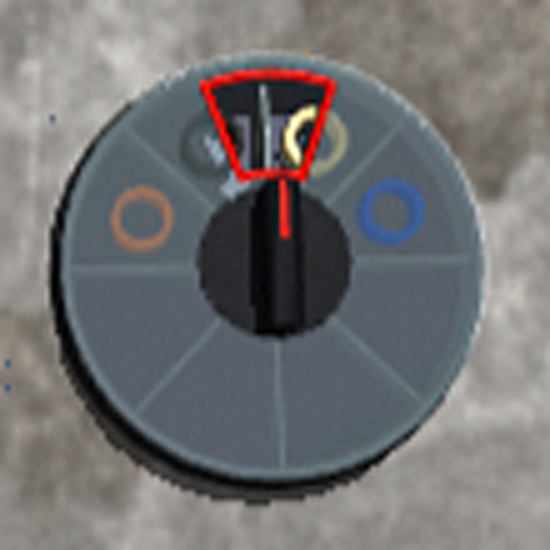

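View pics/scene_crop.png

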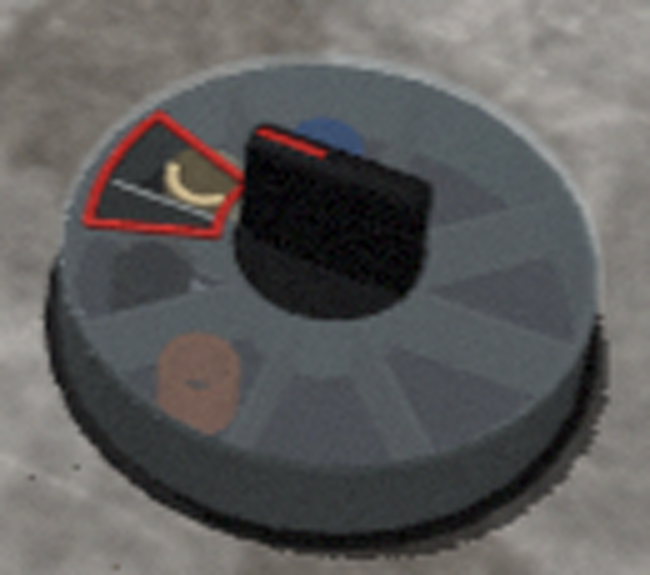

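```bash
python3 - <<'E'
from h import *
c=get_calibration('top');P=c['pose'];z=np.load('top0.npz');p,d=z['p'],z['d']
f=lambda u,v,h:atz(c,P,300+(u-2)/5,230+(v-2)/5,h)[:2].round(1)
for nm,(u,v) in dict(left=(63,267),right=(485,267),top=(275,55),bot=(275,480)).items(): print(nm,f(u,v,39))
for q in [(203,83),(334,83),(305,178),(243,176)]: print('open',f(*q,39))
for h in (20,25,30): print('fer',f(317,138,h),'blue',f(390,211,h),'cop',f(142,219,h))
m=silhouettes('lid_part','top')[0]['mask']; v,u=np.nonzero(m);print('mask',u.min(),u.max(),v.min(),v.max())
m8=m.astype(np.uint8);cs,_=cv2.findContours(m8,0,1);print(cv2.fitEllipse(max(cs,key=len)))
# red pixels
pi=p.astype(int);r=(pi[...,0]>150)&(pi[...,1]<70)&(pi[...,2]<70);r[:230]=0;r[275:]=0;r[:,:330]=0;r[:,380:]=0
v,u=np.nonzero(r);print(len(u))
X=np.array([atz(c,P,a,b,39)[:2] for a,b in zip(u,v) if b<266]);np.save('red.npy',X);print(X.mean(0),X.min(0),X.max(0))
# black grip top: depth
vv,uu=np.mgrid[230:340,300:410]
pts=[]
F=240/np.tan(np.radians(c['vertical_fov']/2))
D=d[230:340,300:410]
W=np.stack([(uu-c['cx'])/F*D,-(vv-c['cy'])/F*D,-D],-1)@P[:3,:3].T+P[:3,3]
g=W[(W[...,2]>70)&(W[...,2]<90)];print('grip top',len(g),g.mean(0),g.min(0),g.max(0))
q=g[:,:2]-g[:,:2].mean(0);w,V=np.linalg.eigh(q.T@q);print(V[:,1],cv2.minAreaRect(g[:,:2].astype(np.float32)))
g=W[(W[...,2]>35)&(W[...,2]<45)];print('lid',len(g),g.min(0),g.max(0),g.mean(0),cv2.minEnclosingCircle(g[:,:2].astype(np.float32)))
print(get_obs()['clock'])
E
```

```text
left [484.7 -31. ]
right [ 489.6 -200.8]
top [ 574.  -115.2]
bot [ 403.1 -117. ]
open [561.4 -85.9]
open [ 563.1 -139.5]
open [ 523.6 -127.9]
open [ 523.6 -102.8]
fer [ 543.2 -135. ] blue [ 513.6 -165.4] cop [507.2 -63. ]
fer [ 542.4 -134.4] blue [ 512.9 -164.6] cop [506.6 -62.8]
fer [ 541.6 -133.8] blue [ 512.3 -163.9] cop [506.  -62.6]
mask 313 396 241 324
((354.3976745605469, 282.385986328125), (83.04092407226562, 83.29192352294922), 105.11731719970703)
141
[ 547.92405252 -112.94099719] [ 523.15115472 -138.70586866] [567.31559605 -85.49582133]
grip top 227 [ 488.46305743 -115.28489476   77.4984044 ] [ 460.40653334 -123.08495631   70.47328471] [ 518.33413004 -107.51473896   81.33829602]
[-0.99895127 -0.04578597] ((489.48797607421875, -115.7420654296875), (58.215545654296875, 14.27942180633545), 2.423168420791626)
lid 5074 [ 404.21581386 -200.05938193   35.00819364] [575.76480113 -30.21979953  44.80224891] [ 485.1579311  -115.39555865   38.69017293] ((490.21209716796875, -115.956787109375), 86.22735595703125)
0.6
```

Call:
step_arm(plan="60 -616 502 -0.34;60 -616 502 -0.34;60 -616 502 -0.34;60 -616 502 -0.34;60 -616 502 -0.34;60 -616 502 -0.34;60 -616 502 -0.34;60 -616 502 -0.34;60 -616 502 -0.34;60 -616 502 -0.34;60 -616 502 -0.34;60 -616 502 -0.34", jaw=100)

```text
clock: 1.8
ee_pos: [416.7, 64.8, 197.6]
orientation: [[0.002, -0.041, 0.999], [0.0, 0.999, 0.041], [-1.0, 0.0, 0.002]]
force: [0.7, 0.6, 0.3]
opening: 1.001
```

Call:
step_arm(plan="48 -184 65 0;48 -184 65 0;48 -184 65 0;48 -184 65 0;48 -184 65 0;48 -184 65 0;48 -184 65 0;48 -184 65 0")

```text
clock: 2.6
ee_pos: [489.3, -114.5, 150.1]
orientation: [[0.002, -0.044, 0.999], [0.001, 0.999, 0.044], [-1.0, 0.001, 0.002]]
force: [-0.6, 0.3, 0.2]
opening: 1.005
```

```bash
python3 - <<'E'
from h import *
o=get_obs();p,d=read_camera('wrist');cv2.imwrite('pics/w1.png',p[:,:,::-1])
T=np.eye(4);T[:3,:3]=o['orientation'];T[:3,3]=o['ee_pos'];c=get_calibration('wrist');P=T@c['tool_from_camera']
F=240/np.tan(np.radians(c['vertical_fov']/2));vv,uu=np.mgrid[:480,:640]
W=np.stack([(uu-c['cx'])/F*d,-(vv-c['cy'])/F*d,-d],-1)@P[:3,:3].T+P[:3,3]
np.savez('w1.npz',W=W,p=p)
m=(W[...,2]>72)&(W[...,2]<84)&(d>0)&(abs(W[...,0]-489)<60)&(abs(W[...,1]+116)<25)
g=W[m];print(o['ee_pos'],o['orientation'],len(g))
if len(g)>20: print(g.mean(0),cv2.minAreaRect(g[:,:2].astype(np.float32)))
for n in ['ferrule_pale_center','lid_grip']: print(recognise(n,'wrist'))
E
```

```text
[ 489.34807691 -114.49520367  150.0705543 ] [[ 2.07804457e-03 -4.41928462e-02  9.99020858e-01]
 [ 7.59697176e-04  9.99022796e-01  4.41913517e-02]
 [-9.99997552e-01  6.67121726e-04  2.10958707e-03]] 2772
[ 486.13284705 -116.03063776   79.07646933] ((487.97747802734375, -116.05715942382812), (59.144290924072266, 13.793210983276367), 2.6615326404571533)
[{'location': [548.0, -126.9, 28.4], 'confidence': 0.74}]
[{'location': [475.2, -117.4, 35.7], 'confidence': 0.8}]
```

View pics/w1.png

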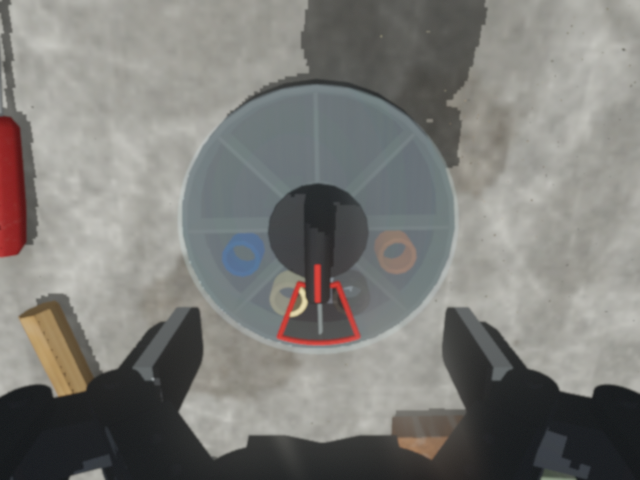

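```bash
python3 - <<'E'
from h import *
o=get_obs();T=np.eye(4);T[:3,:3]=o['orientation'];T[:3,3]=o['ee_pos'];c=get_calibration('wrist');P=T@c['tool_from_camera']
C=np.array([488.5,-116])
for nm,q,h in [('pale',(290,294),26),('blue',(243,254),26),('cop',(396,251),26),('black',(349,291),26),('o',(279,340),39),('o',(358,340),39),('o',(338,283),39),('o',(301,283),39)]:
    x=atz(c,P,*q,h)[:2]-C;print(nm,x.round(1),np.hypot(*x),np.degrees(np.arctan2(x[1],x[0])))
E
```

```text
pale [ 49.7 -17.7] 52.72323871368324 -19.601207350015127
blue [ 21.9 -49.3] 53.98325036491793 -66.01088873335743
cop [15.5 51.6] 53.8760946851575 73.26363161489549
black [45.7 22.4] 50.9094515317364 26.10975799251207
o [ 77.7 -23.6] 81.15027664411406 -16.886492194826552
o [75.4 29.5] 80.97270292065392 21.372265777268726
o [34.3 13.8] 36.965371965640564 21.87637629447103
o [ 35.3 -10. ] 36.69734090329825 -15.765814495071611
```

Call:
step_arm(plan="40 -1.5 -1 0;75 -1.5 -1 0;92 -1.5 -1 0;92 -1.5 -1 0;92 -1.5 -1 0;92 -1.5 -1 0")

```text
clock: 3.35
ee_pos: [490.0, -116.5, 59.5]
orientation: [[0.005, -0.044, 0.999], [-0.0, 0.999, 0.044], [-1.0, -0.0, 0.005]]
force: [-0.0, 0.1, 0.1]
opening: 0.998
```

Call:
step_arm(plan="1 0 -1 0;1 0 -1 0;1 0 -1 0;1 0 -1 0;1 0 -1 0;1 0 -1 0;1 0 -1 0;1 0 -1 0;1 0 -1 0;1 0 -1 0", jaw=0)

```text
clock: 4.35
ee_pos: [489.1, -117.2, 58.8]
orientation: [[0.005, -0.044, 0.999], [-0.001, 0.999, 0.044], [-1.0, -0.001, 0.005]]
force: [-1.9, -2.4, 4.6]
opening: 0.157
```

Call:
step_arm(plan="0 0 0 0.08;0 0 0 0.16;0 0 0 0.24;0 0 0 0.32;0 0 0 0.385;0 0 0 0.385;0 0 0 0.385;0 0 0 0.385")

```text
clock: 5.15
ee_pos: [489.1, -117.3, 58.8]
orientation: [[0.005, 0.334, 0.943], [-0.001, 0.943, -0.334], [-1.0, 0.001, 0.005]]
force: [-1.5, -1.8, 2.7]
opening: 0.157
```

```bash
python3 - <<'E'
from h import *
o=get_obs();print(o['clock'],o['ee_pos'],o['orientation'][:2,1],o['force'],o['moment'])
p,d=read_camera('wrist');cv2.imwrite('pics/w2.png',p[:,:,::-1])
E
```

```text
5.15 [ 489.08859265 -117.34408497   58.80155231] [0.33369569 0.94268038] [-1.51683759 -1.8202634   2.72929275] [-0.39559507  0.18778909  0.07121472]
```

View pics/w2.png

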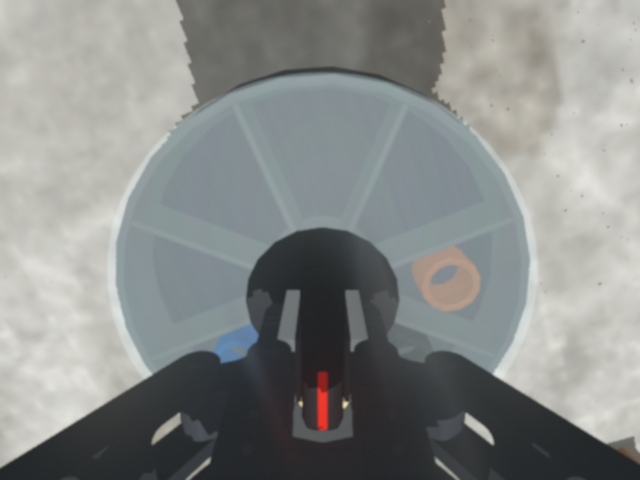

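The lid turned with the grip: the red stripe at (322,400) stays centred and the compartments shifted. Now I release it and rise.

Call:
step_arm(plan="0 0 0 0;0 0 0 0;0 0 0 0;0 0 0 0;0 0 0 0;0 0 0 0;0 0 0 0", jaw=100)

```text
clock: 5.9
ee_pos: [489.1, -117.3, 58.8]
orientation: [[0.005, 0.334, 0.943], [-0.001, 0.943, -0.334], [-1.0, 0.001, 0.005]]
force: [-0.5, 0.3, -0.7]
opening: 1.003
```

Call:
step_arm(plan="-20 0 0 0;-60 0 0 0;-100 0 0 0;-130 0 0 0;-130 0 0 0;-130 0 0 0;-130 0 0 0")

```text
clock: 6.6
ee_pos: [487.4, -117.0, 187.7]
orientation: [[0.003, 0.334, 0.943], [-0.0, 0.943, -0.334], [-1.0, 0.001, 0.003]]
force: [0.2, 0.1, 1.1]
opening: 1.003
```

```bash
python3 - <<'E'
from h import *
o=get_obs();print(o['clock'],o['ee_pos'],o['opening'])
p,d=read_camera('wrist');cv2.imwrite('pics/w3.png',p[:,:,::-1]);np.savez('w3.npz',p=p,d=d,R=o['orientation'],t=o['ee_pos'])
print(recognise('ferrule_pale_center','wrist'))
p,d=read_camera('scene');cv2.imwrite('pics/s3.png',p[:,:,::-1])
E
```

```text
6.6 [ 487.44563002 -117.00718164  187.68759839] 1.0029761413748937
[{'location': [546.1, -136.4, 26.9], 'confidence': 0.78}]
```

View pics/w3.png

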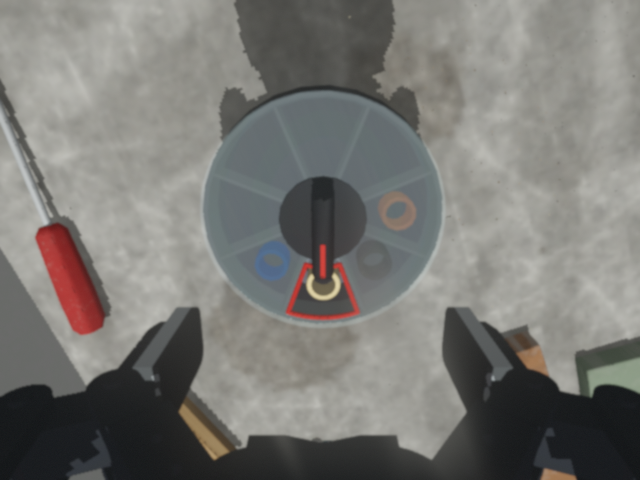

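The pale ring at (323,285) is centred between the red edges of the opening, which run from x 287 to 358. The gripper is well clear.

```bash
python3 - <<'E'
from station import *
print(get_obs()['force'],sign_off())
E
```

```text
the job is handed in; nothing more can be done
[-0.73570367  0.23429628 -0.39567322] None
```

I pinched the bar grip, turned the lid about 22° clockwise, opened the jaws and rose about 130 mm straight up. I handed the job in at about 6.7 s on the robot's clock, well inside the 32 s limit.

- **Lid position:** the last wrist picture shows the pale ferrule centred between the side edges of the red opening, to about a pixel. The network's location for the ferrule, (546, -136), lies about 60 mm from the axis at -19°. The opening's centre is estimated at about -19.5° and 56 mm, so they are about 4 mm apart, within the network's error.
- **Release:** the jaws were fully open, with the tool at 188 mm and no contact force to speak of.
- **Ferrule:** it stayed in its compartment.

None of the checks failed or disagreed. I did not measure the lid's speed directly.

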